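# Complete the inspection kit with the missing part

### The job

The kit tray must hold exactly one of each type of part - angle bracket, fork and bearing block - and one type is still missing: take a part of that type from the rack and stand it on its foot in the middle of the tray's empty bay, square across the tray like its neighbours (either end to the front). In the rack only its ends can be gripped and in the tray only its sides, so stand it on the free table on the way, let go of it, and take it again crosswise; set it down gently in the tray, do not drop it in, let go, and leave all the other parts, the ball stand and the screwdriver where they are.

Things in the scene. Friction and masses are not known exactly. Their poses are not given: they have to be found in the camera images.
- bracket_1: Angle bracket: plain aluminium; foot 54 (x) x 28 (y) x 30 (z) mm, whole part 52 mm high, about 0.15 kg; origin at the centre of the underside, z up. One upright, 12 mm thick (x) and 28 mm wide, rises above the foot at its -x end only. One of two alike; at the start it stands either in the tray or in the rack, its x axis along the x axis of tray and rack to within 0.04 rad.
- bracket_2: Angle bracket: plain aluminium; foot 54 (x) x 28 (y) x 30 (z) mm, whole part 52 mm high, about 0.15 kg; origin at the centre of the underside, z up. One upright, 12 mm thick (x) and 28 mm wide, rises above the foot at its -x end only. One of two alike; at the start it stands either in the tray or in the rack, its x axis along the x axis of tray and rack to within 0.04 rad.
- fork_1: Fork: plain aluminium; foot 54 (x) x 28 (y) x 30 (z) mm, whole part 52 mm high, about 0.15 kg; origin at the centre of the underside, z up. Two uprights, each 12 mm thick (x) and 28 mm wide, rise above the foot, one at each x end, with a 30 mm gap between them. One of two alike; at the start it stands either in the tray or in the rack, its x axis along the x axis of tray and rack to within 0.04 rad.
- fork_2: Fork: plain aluminium; foot 54 (x) x 28 (y) x 30 (z) mm, whole part 52 mm high, about 0.15 kg; origin at the centre of the underside, z up. Two uprights, each 12 mm thick (x) and 28 mm wide, rise above the foot, one at each x end, with a 30 mm gap between them. One of two alike; at the start it stands either in the tray or in the rack, its x axis along the x axis of tray and rack to within 0.04 rad.
- block_1: Bearing block: plain aluminium; foot 54 (x) x 28 (y) x 30 (z) mm, whole part 52 mm high, about 0.15 kg; origin at the centre of the underside, z up. A round housing (radius 21 mm, axis along y) forms an arch over the middle of the foot; dark bore through it. One of two alike; at the start it stands either in the tray or in the rack, its x axis along the x axis of tray and rack to within 0.04 rad.
- block_2: Bearing block: plain aluminium; foot 54 (x) x 28 (y) x 30 (z) mm, whole part 52 mm high, about 0.15 kg; origin at the centre of the underside, z up. A round housing (radius 21 mm, axis along y) forms an arch over the middle of the foot; dark bore through it. One of two alike; at the start it stands either in the tray or in the rack, its x axis along the x axis of tray and rack to within 0.04 rad.
- tray: Fixed dark steel kit tray: a channel 250 mm long (y), ends open, floor 6 mm thick, origin under its centre. Two windowed walls across x, 6 mm thick, 64 mm apart inside, top 64 mm above the table: a part across it has 5 mm at each end, no room for fingers. Three bays 75 mm apart along y, marked by black liners; two start filled, which one is empty varies.
- tray_bay0 (a point): Centre of a tray bay, on the floor surface, -75 mm along the tray's y from its centre; the underside of a part in this bay lies here. Parts in neighbouring bays stand about 45 mm apart side to side.
- tray_bay1 (a point): Centre of a tray bay, on the floor surface, 0 mm along the tray's y from its centre; the underside of a part in this bay lies here. Parts in neighbouring bays stand about 45 mm apart side to side.
- tray_bay2 (a point): Centre of a tray bay, on the floor surface, 75 mm along the tray's y from its centre; the underside of a part in this bay lies here. Parts in neighbouring bays stand about 45 mm apart side to side.
- rack: Fixed black stock rack, turned like the tray, to its left or right; origin under its centre. Floor 46 (x) x 156 (y) x 6 mm; five upright plates 4 mm thick, tops 64 mm above the table, make four slots 34 mm wide. Holds four parts: one of each type and a second of the type the tray lacks. The table 13 cm before and behind the midpoint of tray and rack is free.
- rack_slot0 (a point): Centre of a rack slot, on the floor surface, -57 mm along the rack's y from its centre. The part in it sticks out about 4 mm at both open ends (x); 3 mm between its sides and the plates, no room for fingers.
- rack_slot1 (a point): Centre of a rack slot, on the floor surface, -19 mm along the rack's y from its centre. The part in it sticks out about 4 mm at both open ends (x); 3 mm between its sides and the plates, no room for fingers.
- rack_slot2 (a point): Centre of a rack slot, on the floor surface, 19 mm along the rack's y from its centre. The part in it sticks out about 4 mm at both open ends (x); 3 mm between its sides and the plates, no room for fingers.
- rack_slot3 (a point): Centre of a rack slot, on the floor surface, 57 mm along the rack's y from its centre. The part in it sticks out about 4 mm at both open ends (x); 3 mm between its sides and the plates, no room for fingers.
- ball_stand: Bystander: steel reference ball on a stem, base 60 mm across, 119 mm high; origin under its base.
- driver: Bystander: screwdriver lying on the table, about 170 mm long along its x.

How it is judged (in metres and radians):
On the way:
1. a part stands on the table on its foot, at rest and let go (((height (world z) of bracket_1 below 0.003 m and not (angle between bracket_1's own z axis and vertical above 0.12 rad) and linear speed of bracket_1 below 0.02 m/s and contact force between bracket_1 and the fingers below 0.1 N) or (height (world z) of bracket_2 below 0.003 m and not (angle between bracket_2's own z axis and vertical above 0.12 rad) and linear speed of bracket_2 below 0.02 m/s and contact force between bracket_2 and the fingers below 0.1 N) or (height (world z) of fork_1 below 0.003 m and not (angle between fork_1's own z axis and vertical above 0.12 rad) and linear speed of fork_1 below 0.02 m/s and contact force between fork_1 and the fingers below 0.1 N) or (height (world z) of fork_2 below 0.003 m and not (angle between fork_2's own z axis and vertical above 0.12 rad) and linear speed of fork_2 below 0.02 m/s and contact force between fork_2 and the fingers below 0.1 N) or (height (world z) of block_1 below 0.003 m and not (angle between block_1's own z axis and vertical above 0.12 rad) and linear speed of block_1 below 0.02 m/s and contact force between block_1 and the fingers below 0.1 N) or (height (world z) of block_2 below 0.003 m and not (angle between block_2's own z axis and vertical above 0.12 rad) and linear speed of block_2 below 0.02 m/s and contact force between block_2 and the fingers below 0.1 N))), for 0.15 s.
At the end, for the whole second after the job is handed in: The tray holds one angle bracket, one fork and one bearing block, each at rest, upright (within 0.12 rad) on the tray floor, within 20 mm of a bay's centre and with its long side across the tray within 0.3 rad; the other part of each type is within 20 mm of where it started (((((horizontal distance between bracket_1 and tray_bay0 below 0.02 m or horizontal distance between bracket_1 and tray_bay1 below 0.02 m or horizontal distance between bracket_1 and tray_bay2 below 0.02 m) and z of bracket_1 in the frame of tray between 0.002 and 0.011 m and not (angle between bracket_1's own z axis and vertical above 0.12 rad) and angle between the x axis of bracket_1 and the x axis of tray, either way round below 0.3 rad and linear speed of bracket_1 below 0.02 m/s) and distance of bracket_2 from where it was at the start of the episode below 0.02 m) or (((horizontal distance between bracket_2 and tray_bay0 below 0.02 m or horizontal distance between bracket_2 and tray_bay1 below 0.02 m or horizontal distance between bracket_2 and tray_bay2 below 0.02 m) and z of bracket_2 in the frame of tray between 0.002 and 0.011 m and not (angle between bracket_2's own z axis and vertical above 0.12 rad) and angle between the x axis of bracket_2 and the x axis of tray, either way round below 0.3 rad and linear speed of bracket_2 below 0.02 m/s) and distance of bracket_1 from where it was at the start of the episode below 0.02 m)) and ((((horizontal distance between fork_1 and tray_bay0 below 0.02 m or horizontal distance between fork_1 and tray_bay1 below 0.02 m or horizontal distance between fork_1 and tray_bay2 below 0.02 m) and z of fork_1 in the frame of tray between 0.002 and 0.011 m and not (angle between fork_1's own z axis and vertical above 0.12 rad) and angle between the x axis of fork_1 and the x axis of tray, either way round below 0.3 rad and linear speed of fork_1 below 0.02 m/s) and distance of fork_2 from where it was at the start of the episode below 0.02 m) or (((horizontal distance between fork_2 and tray_bay0 below 0.02 m or horizontal distance between fork_2 and tray_bay1 below 0.02 m or horizontal distance between fork_2 and tray_bay2 below 0.02 m) and z of fork_2 in the frame of tray between 0.002 and 0.011 m and not (angle between fork_2's own z axis and vertical above 0.12 rad) and angle between the x axis of fork_2 and the x axis of tray, either way round below 0.3 rad and linear speed of fork_2 below 0.02 m/s) and distance of fork_1 from where it was at the start of the episode below 0.02 m)) and ((((horizontal distance between block_1 and tray_bay0 below 0.02 m or horizontal distance between block_1 and tray_bay1 below 0.02 m or horizontal distance between block_1 and tray_bay2 below 0.02 m) and z of block_1 in the frame of tray between 0.002 and 0.011 m and not (angle between block_1's own z axis and vertical above 0.12 rad) and angle between the x axis of block_1 and the x axis of tray, either way round below 0.3 rad and linear speed of block_1 below 0.02 m/s) and distance of block_2 from where it was at the start of the episode below 0.02 m) or (((horizontal distance between block_2 and tray_bay0 below 0.02 m or horizontal distance between block_2 and tray_bay1 below 0.02 m or horizontal distance between block_2 and tray_bay2 below 0.02 m) and z of block_2 in the frame of tray between 0.002 and 0.011 m and not (angle between block_2's own z axis and vertical above 0.12 rad) and angle between the x axis of block_2 and the x axis of tray, either way round below 0.3 rad and linear speed of block_2 below 0.02 m/s) and distance of block_1 from where it was at the start of the episode below 0.02 m))); the robot touches nothing.
It fails at once if a part is dropped into the tray (faster than 0.36 m/s near its floor; a fall of about 7 mm) ((horizontal distance between bracket_1 and tray below 0.13 m and z of bracket_1 in the frame of tray below 0.03 m and linear speed of bracket_1 above 0.36 m/s) or (horizontal distance between bracket_2 and tray below 0.13 m and z of bracket_2 in the frame of tray below 0.03 m and linear speed of bracket_2 above 0.36 m/s) or (horizontal distance between fork_1 and tray below 0.13 m and z of fork_1 in the frame of tray below 0.03 m and linear speed of fork_1 above 0.36 m/s) or (horizontal distance between fork_2 and tray below 0.13 m and z of fork_2 in the frame of tray below 0.03 m and linear speed of fork_2 above 0.36 m/s) or (horizontal distance between block_1 and tray below 0.13 m and z of block_1 in the frame of tray below 0.03 m and linear speed of block_1 above 0.36 m/s) or (horizontal distance between block_2 and tray below 0.13 m and z of block_2 in the frame of tray below 0.03 m and linear speed of block_2 above 0.36 m/s)).
It fails at once if a bystander (ball stand, screwdriver) is moved by more than 30 mm (distance of any of ball_stand, driver from where it was at the start of the episode above 0.03 m).
It also fails if it takes over 58 s, if anything falls off the work surface, if the arm or the gripper's body presses on something with over 40 N, if the wrist force passes 120 N, or if a joint passes its speed limit or range.

### The arm

A 6-joint arm with a two-finger parallel gripper is mounted at the origin on the work surface. World frame = base frame: x ahead of the robot, y to its left, z up, the work surface at z = 0. Lengths are in mm, angles in rad, forces in N, time in s.
With the tool pointing down it reaches from about 350 to 1000 mm from the base axis. Payload 7.1 kg.
Tool frame: the origin (TCP) lies at the very end of the fingers, on their centre line; the grasp point (between the pads) lies 19 mm behind it; z points along the fingers, y is the direction in which the jaws open and shut (so a half turn about z gives the same grasp; the last joint's range is limited). The gripper opens to 85 mm and grips with 20 to 120 N. Pads are 22 mm wide; open, the fingers measure 114 mm over their backs; the gripper's body (76 mm by 85 mm) begins 54 mm behind the grasp point. The pads swing forward as they close: fully open they stand 13 mm farther back than shut.
Start: joints at [1.247, 0.423, 1.63, -0, 1.089, -0.019], TCP at [187.532, 596.185, 231.319] pointing down, gripper open.
Joint ranges: [-3, 3], [-0.9, 2.11], [0.09, 2.58], [-1.31, 4.45], [0.11, 2.69], [-2.54, 2.54]. Speed limits (rad/s): [2.39, 2.39, 3.01, 3.14, 3.14, 3.14].

### API

Orientations are given as a rotation vector (axis times angle).
In Python, from bench import r gives the robot as it stands. The module is installed in compiled form; this text tells all that it offers.
- The arm moves only by the tool step_arm, never from a script. Its argument "targets" is a list of rows, each a list of 5 numbers: the opening, from -1 (shut) to 1 (fully open), then the shift along the tool's x, y, z in cm, then the turn about the tool's z in degrees. A call has 1 to 5 rows; each row shifts and turns the commanded pose from where the row before left it, along the tool's axes as they then stand; what a row does not reach is not made up. A row lasts 1/12 s, in which the tool goes at most 41.7 mm and 7.16 degrees, less where a joint would pass 70% of its speed; a pose out of reach is approached as far as the arm can. A call with a gripper value outside its range is refused whole. The fingers move at their own pace and stop on an object; "newtons" is the grip in N (left out, the last holds). Time passes only in rows, so rows that do not move let the fingers close. It gives the time, the measured TCP pose, the force and the opening at its end, in the units of the state.
- r.get_state(): the state, without advancing time (a new reading comes with each control period).
- r.grab_frame(name): name is "scene" or "top"; returns (picture, depth): 480x640x3 uint8, red, green, blue; 480x640 float32, mm along the optical axis (not along the pixel's ray), 0 where there is no reading.
- r.camera_info(name): a dict with "fx", "fy", "cx", "cy" (pixels), "k1" (the pictures are not rectified: a ray, as slopes to the right and down, at radius r is drawn at 1 + k1 r^2 times it, then the intrinsics apply), "R" (3x3) and "t" (3): a world point X has camera coordinates R X + t. Camera axes: x right, y down, z forward; pixel columns grow to the right and rows downward; lengths in mm; the calibration is good to about 2 mm. A picture is of the moment at which its call begins. camera_info takes no time and is no camera call.
- r.hand_in(): hands the job in, once; it reports no verdict.
Trained networks look in the newest picture that a camera, given by its name, has taken for a name from the list of things; names that differ only in an ending like _2 or _b are one class to them, and where a whole thing is asked for, a point or a joint stands for the part that bears it (a point fixed in the world has none). Each returns a list of dicts, best first, with "score" (0 to 1); they miss things now and then, are a little off and sometimes report something else, mostly with a low value. They report only what shows in the picture. A call takes as long as a camera call.
- r.spot_in(name, camera): "uv" ([column, row] in pixels, amid what is visible of it).
The state is a dict: "time_s": time; "qpos": joint angles; "qd": joint speeds; "joint_efforts": joint torques, N m; "tool_pos": TCP position; "orientation": TCP orientation; "force": force on the tool from outside, world axes, zero at the start; "torque": the same for the moment, N m; "gripper_width": finger opening in mm.
Only numpy, scipy, OpenCV 4.12 (cv2) and the standard library are available. Lean on these libraries where they do the work, as an engineer would, in place of code of your own. Each camera call takes 0.05 s, during which the arm holds its last target.

## Working session

There is one attempt and no reset: what is moved stays moved. The work goes in short steps, Python scripts to look and compute and a tool call to move; the robot and the scene stay as the last step left them, time stands still between calls to the robot, and variables do not carry over. Pictures are saved under pics/ and viewed, and the job is handed in when it is done.

Besides the shell and the picture viewer there is one more tool, called after "Call:" as name([rows], argument=value, ...), one row to a line, values as JSON. step_arm: Moves the arm, as the interface text tells. Its arguments: {"type":"object","properties":{"targets":{"type":"array"},"newtons":{"type":"number"}},"required":["targets"]}

```bash
mkdir -p pics; cat > h.py <<'E'
import numpy as np, cv2
from bench import r
def save(cam,fn):
    p,d=r.grab_frame(cam); cv2.imwrite(fn,p[:,:,::-1]); np.save(''+cam+'_d.npy',d); return p,d
def ray(cam,u,v):
    c=r.camera_info(cam); x=(u-c['cx'])/c['fx']; y=(v-c['cy'])/c['fy']
    a,b=x,y
    for _ in range(20):
        k=1+c['k1']*(a*a+b*b); a,b=x/k,y/k
    R=np.array(c['R']);t=np.array(c['t'])
    return R,t,np.array([a,b,1.0])
def atz(cam,u,v,z):
    R,t,d=ray(cam,u,v); o=-R.T@t; w=R.T@d; return o+w*(z-o[2])/w[2]
def atd(cam,u,v,depth):
    R,t,d=ray(cam,u,v); return R.T@(d*depth-t)
def cloud(cam,d):
    c=r.camera_info(cam); v,u=np.mgrid[0:480,0:640]
    K=np.array([[c['fx'],0,c['cx']],[0,c['fy'],c['cy']],[0,0,1]],float)
    x=(u-c['cx'])/c['fx'];y=(v-c['cy'])/c['fy'];a,b=x.copy(),y.copy()
    for _ in range(20):
        k=1+c['k1']*(a*a+b*b);a,b=x/k,y/k
    P=np.stack([a*d,b*d,d],-1)-np.array(c['t'])
    return P@np.array(c['R'])
E
python3 - <<'E'
from h import *
for c in('scene','top'):
    save(c,f'pics/{c}0.png'); i=r.camera_info(c); print(c,{k:np.round(v,3).tolist() for k,v in i.items()})
    for n in('tray','rack','bracket_1','fork_1','block_1'):
        print(n,[(np.round(q['uv']).tolist(),round(q['score'],2)) for q in r.spot_in(n,c)])
print(r.get_state())
E
```

```text
scene {'fx': 456.691, 'fy': 456.691, 'cx': 312.405, 'cy': 234.471, 'k1': -0.017, 'R': [[0.626, 0.779, -0.013], [0.558, -0.46, -0.691], [-0.544, 0.425, -0.723]], 't': [-334.752, -271.306, 1343.497]}
tray [([339.0, 224.0], 0.86)]
rack [([239.0, 288.0], 0.57)]
bracket_1 [([253.0, 281.0], 0.67), ([272.0, 273.0], 0.65), ([239.0, 288.0], 0.57)]
fork_1 [([241.0, 293.0], 0.98), ([333.0, 215.0], 0.69), ([240.0, 290.0], 0.69)]
block_1 [([224.0, 305.0], 0.68), ([314.0, 233.0], 0.64)]
top {'fx': 489.349, 'fy': 489.349, 'cx': 330.816, 'cy': 249.466, 'k1': -0.025, 'R': [[-0.026, -1.0, 0.009], [-0.982, 0.024, -0.189], [0.189, -0.014, -0.982]], 't': [11.191, 539.851, 1003.343]}
tray [([287.0, 259.0], 0.69)]
rack [([418.0, 238.0], 0.87)]
bracket_1 [([414.0, 241.0], 0.84), ([395.0, 246.0], 0.69), ([286.0, 258.0], 0.32)]
fork_1 [([430.0, 241.0], 0.85), ([294.0, 258.0], 0.66), ([418.0, 235.0], 0.23)]
block_1 [([325.0, 256.0], 0.56), ([430.0, 242.0], 0.34)]
{'time_s': 0.6, 'qpos': array([ 1.24699395e+00,  4.23094456e-01,  1.62989024e+00,  2.67491661e-05,
        1.08860485e+00, -1.89628145e-02]), 'qd': array([-7.52099899e-04,  9.71092734e-05,  1.73551781e-03,  2.74282376e-04,
       -2.90528423e-04, -1.94571021e-03]), 'joint_efforts': array([-4.02064029e-05, -5.57042992e+01, -2.82026178e+01, -7.23426660e-05,
        9.45320644e-04,  3.42505962e-05]), 'tool_pos': array([187.5305096 , 596.19065076, 231.32636619]), 'orientation': array([-4.77004757e-01, -3.10514532e+00, -1.11493579e-05]), 'force': array([-0.74586058,  0.03280916, -0.23050697]), 'torque': array([-0.00296679, -0.02565987,  0.00042425]), 'gripper_width': 85.73327287106336}
```

```bash
python3 - <<'E'
import cv2
for c,(a,b,w,h) in {'scene':(170,150,260,195),'top':(220,170,260,150)}.items():
    p=cv2.imread(f'pics/{c}0.png')[b:b+h,a:a+w]; cv2.imwrite(f'pics/{c}0z.png',cv2.resize(p,None,fx=3,fy=3,interpolation=cv2.INTER_CUBIC))
E
```

```text
(no output)
```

View pics/scene0.png

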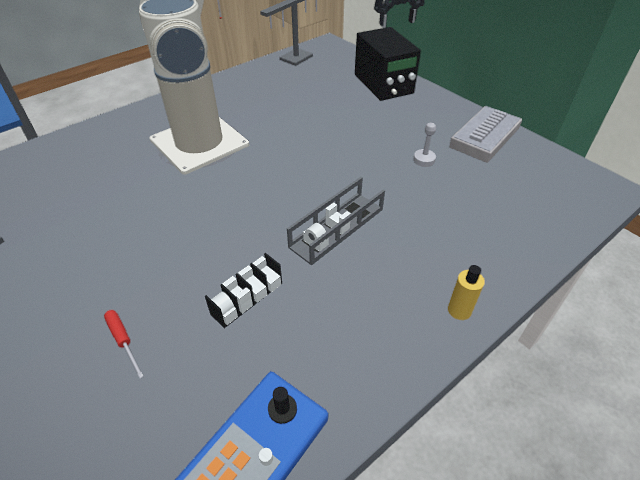

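View pics/top0.png

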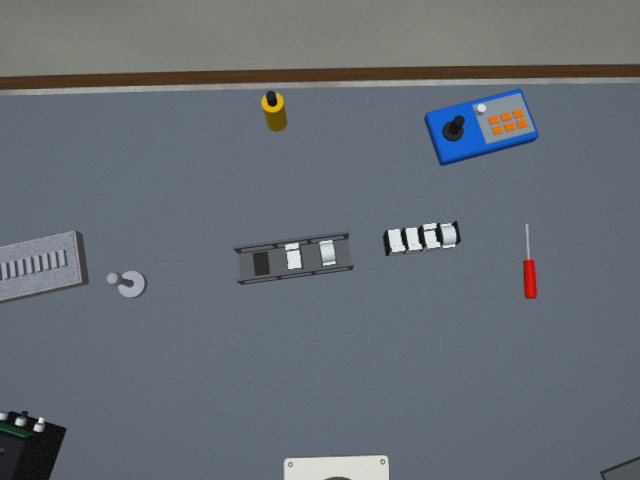

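```bash
ls pics
```

```text
scene0.png
scene0z.png
top0.png
top0z.png
```

View pics/scene0z.png

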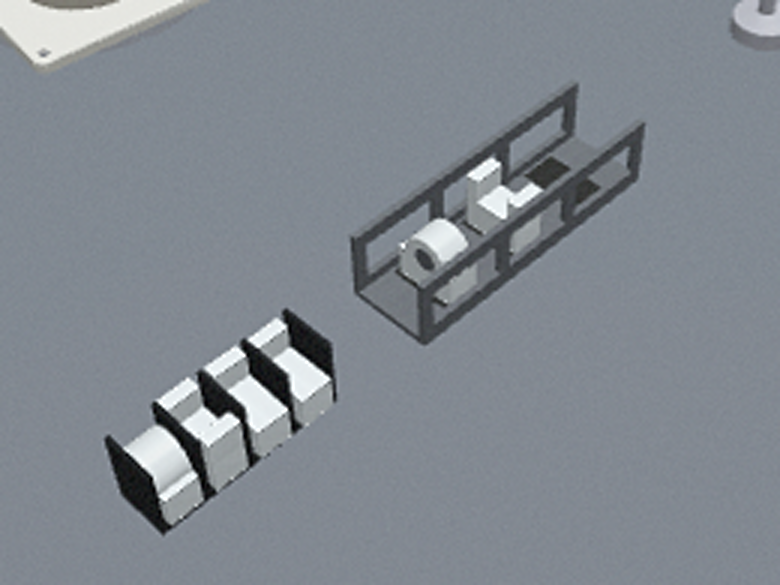

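View pics/top0z.png

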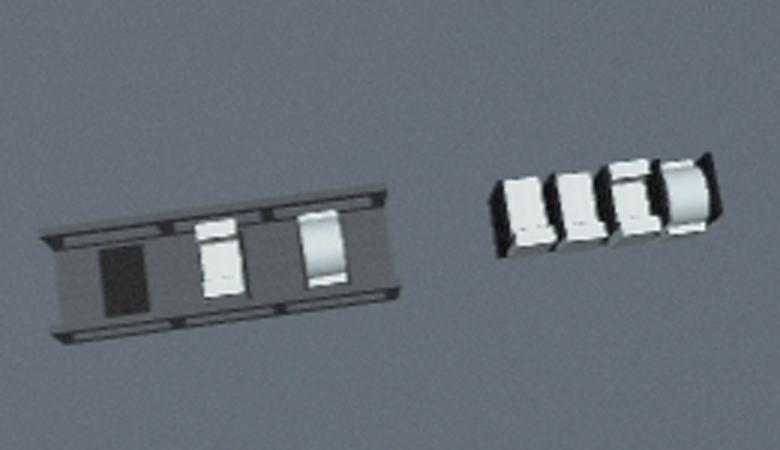

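Scene and top views agree. The tray holds a block at top (328,252) and a fork at (293,257), and its empty bay is at (261,263). The rack, from left to right, holds bracket (396,240), bracket (413,238), fork (431,236) and block (449,235), so the missing type is the bracket. I'll measure next.

```bash
python3 - <<'E'
from h import *
p=cv2.imread('pics/top0.png'); d=np.load('top_d.npy'); C=cloud('top',d)
g=p.min(2).astype(int)
print('table z', np.median(C[300:400,300:400,2]), 'valid',(d>0).mean())
m=(g>165); m[:215]=0; m[285:]=0; m[:,:235]=0; m[:,465:]=0
n,L,S,cen=cv2.connectedComponentsWithStats(m.astype(np.uint8))
for i in range(1,n):
    if S[i,4]<30: continue
    P=C[L==i]; print('bright',cen[i].round(),S[i,4],'z pct',np.percentile(P[:,2],[5,25,50,75,95]).round(1),'xy med',np.median(P[:,:2],0).round(1))
# dark
def rect(mask,nm):
    P=C[mask]; r_=cv2.minAreaRect(P[:,:2].astype(np.float32)); print(nm,mask.sum(),r_)
roi=np.zeros((480,640),bool); roi[225:290,230:360]=1
rect(roi&(C[:,:,2]>52)&(C[:,:,2]<72),'tray top')
roi[:]=0; roi[215:262,375:468]=1
rect(roi&(C[:,:,2]>52)&(C[:,:,2]<72),'rack top')
# liner
m=(g<45); m[:245]=0;m[280:]=0;m[:,:248]=0;m[:,275:]=0
n,L,S,cen=cv2.connectedComponentsWithStats(m.astype(np.uint8))
i=1+S[1:,4].argmax(); print('liner px',cen[i],S[i], atz('top',*cen[i],6), np.median(C[L==i],0))
for nm,(u0,v0,u1,v1) in {'tray':(237,248,355,280)}.items(): pass
E
```

```text
table z 1.25410290437492 valid 0.996044921875
bright [429. 226.] 63 z pct [57.2 58.6 59.8 61.4 63.6] xy med [ 585.2 -216.6]
bright [448. 232.] 199 z pct [38.2 55.2 57.7 59.6 62.2] xy med [ 569.4 -258.2]
bright [395. 240.] 260 z pct [35.2 37.5 39.1 54.6 61.6] xy med [ 560.  -143.5]
bright [413. 239.] 245 z pct [35.5 37.3 38.9 57.3 61.9] xy med [ 561.6 -181.5]
bright [431. 239.] 186 z pct [35.2 37.6 39.2 58.5 62.3] xy med [ 559.5 -221.4]
bright [327. 249.] 210 z pct [37.6 53.8 57.3 59.2 61.6] xy med [538.5   6.2]
bright [291. 246.] 65 z pct [56.1 58.1 59.4 60.6 62.7] xy med [548.1  82.8]
bright [293. 259.] 215 z pct [34.2 36.8 38.6 57.9 61.2] xy med [523.3  78.9]
tray top 1253 ((526.50830078125, 79.97911071777344), (77.35362243652344, 250.05264282226562), 6.40889835357666)
rack top 873 ((561.6697998046875, -200.43701171875), (54.243385314941406, 157.33900451660156), 7.409996509552002)
liner px [261.10526316 262.61052632] [254 252  15  23 190] [522.54031623 153.7816835    6.        ] [521.72422335 153.66539683   7.66133504]
```

```bash
python3 - <<'E'
import cv2
p=cv2.imread('pics/top0.png')[210:270,375:475]; cv2.imwrite('pics/rackz.png',cv2.resize(p,None,fx=8,fy=8,interpolation=cv2.INTER_NEAREST))
p=cv2.imread('pics/top0.png')[225:295,230:360]; cv2.imwrite('pics/trayz.png',cv2.resize(p,None,fx=6,fy=6,interpolation=cv2.INTER_NEAREST))
E
```

```text
(no output)
```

View pics/rackz.png

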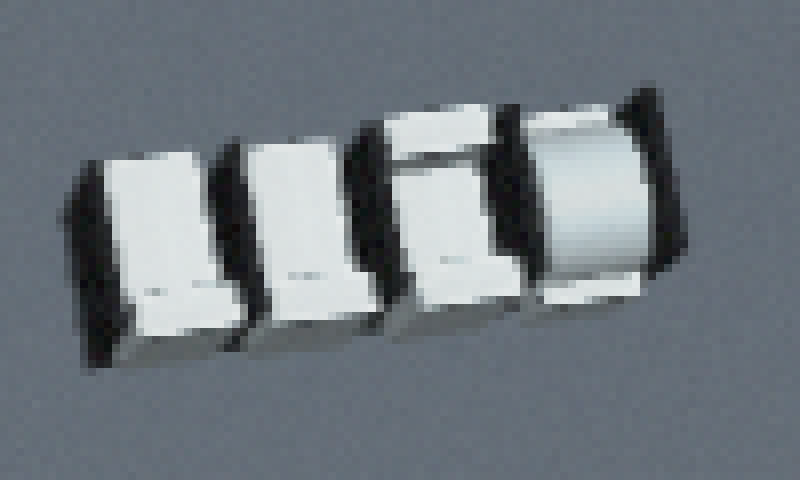

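View pics/trayz.png

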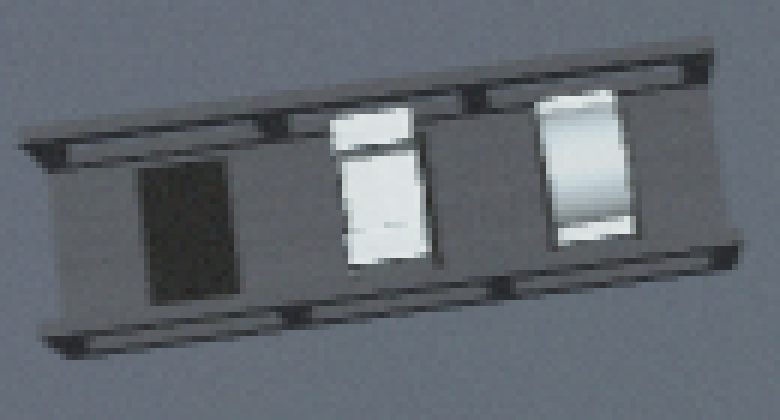

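```bash
python3 - <<'E'
from h import *
p=cv2.imread('pics/top0.png'); d=np.load('top_d.npy'); C=cloud('top',d)
for cam in('top','scene'):
    c=r.camera_info(cam); print(cam,'pos',(-np.array(c['R']).T@np.array(c['t'])).round(0))
roi=np.zeros((480,640),bool); roi[225:290,230:360]=1
g=p.min(2).astype(int)
W=C[roi&(g<150)&(C[:,:,2]>60.5)&(C[:,:,2]<71)]
from scipy.optimize import minimize_scalar
mid=np.array([526.5,80])
for s in (1,-1):
    ex=np.array([np.cos(.112),np.sin(.112)])
    q=(W[:,:2]-mid)@ex; w=W[(q*s)>0][:,:2]
    f=np.polyfit(w[:,1],w[:,0],1); res=w[:,0]-np.polyval(f,w[:,1]); print('wall',s,len(w),'angle',-np.degrees(np.arctan(f[0])),'x at y=80',np.polyval(f,80),'sd',res.std(), 'y range',np.percentile(w[:,1],[0,1,99,100]).round(1))
# bracket parts in pixel->metric: contour corners at known heights
m=(g>150)
for nm,(u0,v0,u1,v1) in dict(b1=(385,225,406,256),b2=(404,225,423,256),tf=(283,240,305,275),tb=(316,236,340,270)).items():
    M=np.zeros_like(m); M[v0:v1,u0:u1]=m[v0:v1,u0:u1]
    n,L,S,cen=cv2.connectedComponentsWithStats(M.astype(np.uint8)); 
    P=C[M]
    for a,b in((30,44),(50,66)):
        Q=P[(P[:,2]>a)&(P[:,2]<b)]; rr=cv2.minAreaRect(Q[:,:2].astype(np.float32)); print(nm,a,len(Q),np.round(rr[0],1),np.round(rr[1],1),round(rr[2],1),'med z',np.median(Q[:,2]).round(1))
E
```

```text
top pos [ 340.   13. 1087.]
scene pos [1092. -435.  780.]
wall 1 380 angle 6.3865560492963755 x at y=80 561.194973601482 sd 2.0280285969043996 y range [-40.  -37.7 206.2 207.9]
wall -1 377 angle 6.39468975056195 x at y=80 490.97518047484795 sd 2.181189813173631 y range [-48.2 -46.  197.1 199. ]
b1 30 201 [ 566.3 -142.9] [37.9 25.7] 5.8 med z 38.3
b1 50 67 [ 537.9 -145.9] [12.4 27.9] 11.2 med z 59.7
b2 30 184 [ 569.4 -181.1] [38. 25.] 7.7 med z 38.1
b2 50 68 [ 540.7 -177.3] [36.6 11.7] 90.0 med z 60.5
tf 30 153 [532.8  80.5] [35.7 27.5] 5.8 med z 37.4
tf 50 136 [527.5  80. ] [53.2 27.1] 7.7 med z 59.3
tb 30 62 [537.    6.1] [53.9 26.6] 8.5 med z 37.6
tb 50 196 [536.8   6.3] [34.6 27.4] 7.9 med z 57.7
```

Call:
step_arm([
  [1,-2.88,-2.97,0,0],
  [1,-2.88,-2.97,0,0],
  [1,-2.88,-2.97,0,0],
  [1,-2.88,-2.97,0,0],
  [1,-2.88,-2.97,0,0],
])

```text
time_s: 1.02
tool_pos: [280.7, 409.7, 231.4]
orientation: [0.476, 3.105, 0.0]
force: [0.6, 0.4, 0.2]
gripper_width: 85.4
```

```bash
cat >> h.py <<'E'
from scipy.spatial.transform import Rotation as Ro
def go(x,y,z,yaw):
    s=r.get_state(); R=Ro.from_rotvec(s['orientation']).as_matrix(); p=s['tool_pos']
    dl=R.T@(np.array([x,y,z])-p)
    cur=np.degrees(np.arctan2(R[1,1],R[0,1])); dy=(yaw-cur+90)%180-90
    print('t',round(s['time_s'],2),'pos',p.round(1),'yaw_y %.2f'%cur,'tilt',R[:,2].round(3),'w %.1f'%s['gripper_width'],'F',s['force'].round(1),'\n shift cm',(dl/10).round(2),'turn about tool z deg %.2f'%(-dy), 'q',s['qpos'].round(2))
E
python3 -c "
from h import *
go(558.5,-143.7,150,6.4)"
```

```text
t 1.02 pos [280.7 409.7 231.4] yaw_y 72.58 tilt [ 0.  0. -1.] w 85.4 F [0.6 0.4 0.2] 
 shift cm [-43.07 -44.48   8.13] turn about tool z deg 66.18 q [ 0.95  0.23  1.91 -0.    1.   -0.32]
```

Call:
step_arm([
  [1,-2.88,-2.97,0,0],
  [1,-2.88,-2.97,0,0],
  [1,-2.88,-2.97,0,0],
  [1,-2.88,-2.97,0,0],
  [1,-2.88,-2.97,0,0],
])

```text
time_s: 1.43
tool_pos: [373.7, 224.7, 231.7]
orientation: [0.476, 3.105, 0.001]
force: [0.7, 1.1, 1.0]
gripper_width: 85.3
```

Call:
step_arm([
  [1,-2.88,-2.97,0,0],
  [1,-2.88,-2.97,0,0],
  [1,-2.88,-2.97,0,0],
  [1,-2.88,-2.97,0,0],
  [1,-2.88,-2.97,0,0],
])

```text
time_s: 1.85
tool_pos: [466.6, 39.5, 231.7]
orientation: [0.477, 3.104, 0.0]
force: [0.8, 1.1, 0.4]
gripper_width: 85.5
```

Call:
step_arm([
  [1,-2.88,-2.97,0,0],
  [1,-2.88,-2.97,0,0],
  [1,-2.88,-2.97,0,0],
  [1,-2.88,-2.97,0,0],
  [1,-2.5,-2.9,0,0],
])

```text
time_s: 2.27
tool_pos: [556.4, -143.9, 231.5]
orientation: [0.478, 3.104, -0.0]
force: [0.8, 0.0, 0.4]
gripper_width: 85.7
```

Call:
step_arm([
  [1,0,0,0,7],
  [1,0,0,0,7],
  [1,0,0,0,7],
  [1,0,0,0,7],
  [1,0,0,0,7],
])

```text
time_s: 2.68
tool_pos: [555.3, -141.7, 231.3]
orientation: [1.398, 2.814, 0.0]
force: [-0.5, -0.6, 0.3]
gripper_width: 85.3
```

Call:
step_arm([
  [1,0,0,0,7],
  [1,0,0,0,7],
  [1,0,0,0,7],
  [1,0,0,0,7],
  [1,0,0,0,3.2],
])

```text
time_s: 3.1
tool_pos: [555.4, -141.5, 231.4]
orientation: [2.102, 2.334, 0.0]
force: [-0.0, -0.1, -0.3]
gripper_width: 85.3
```

```bash
python3 -c "
from h import *
go(558.5,-143.7,120,6.4)"
```

```text
t 3.1 pos [ 555.4 -141.5  231.4] yaw_y 5.98 tilt [ 0. -0. -1.] w 85.3 F [-0.  -0.1 -0.3] 
 shift cm [-0.25  0.29 11.14] turn about tool z deg -0.42 q [-0.27  0.35  1.75  0.    1.05 -0.37]
```

Call:
step_arm([
  [1,-0.25,0.29,2.8,-0.4],
  [1,0,0,2.8,0],
  [1,0,0,2.8,0],
  [1,0,0,2.74,0],
  [1,0,0,0,0],
])

```text
time_s: 3.52
tool_pos: [555.1, -142.7, 115.2]
orientation: [-2.082, -2.342, 0.006]
force: [-0.6, 1.2, -0.1]
gripper_width: 85.0
```

```bash
python3 - <<'E'
from h import *
go(558.5,-143.7,8,6.4)
save('scene','pics/scene1.png')
p=cv2.imread('pics/scene1.png')[200:350,150:350]; cv2.imwrite('pics/scene1z.png',cv2.resize(p,None,fx=4,fy=4,interpolation=cv2.INTER_CUBIC))
E
```

```text
t 3.52 pos [ 555.1 -142.7  115.2] yaw_y 6.74 tilt [-0.008  0.002 -1.   ] w 85.0 F [-0.6  1.2 -0.1] 
 shift cm [-0.17  0.41 10.72] turn about tool z deg 0.34 q [-0.27  0.51  1.81  0.    0.83 -0.39]
```

View pics/scene1z.png

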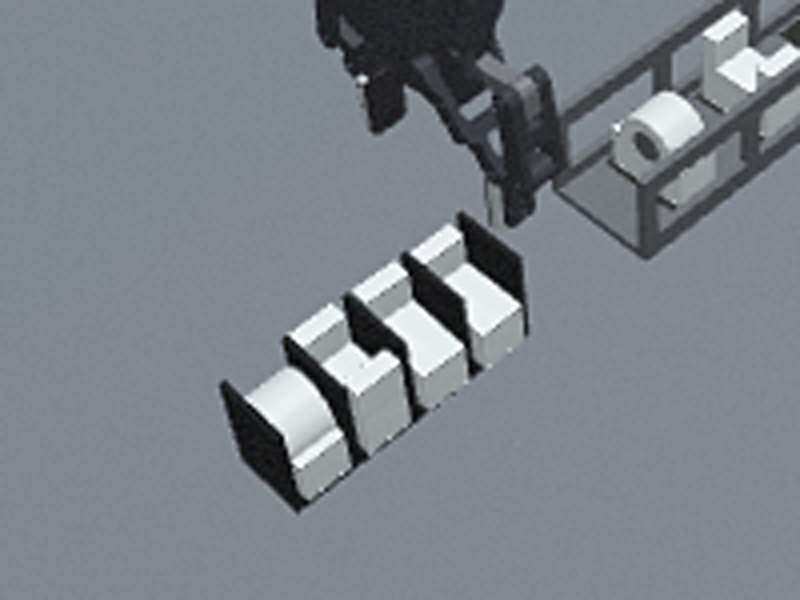

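Call:
step_arm([
  [1,-0.1,0.35,0,0],
  [1,0,0,0,0],
  [1,0,0,0,0],
])

```text
time_s: 3.82
tool_pos: [563.7, -144.7, 122.0]
orientation: [2.085, 2.346, 0.003]
force: [-0.0, 0.7, 0.5]
gripper_width: 85.8
```

```bash
python3 - <<'E'
from h import *
go(558.5,-143.7,8,6.4)
E
```

```text
t 3.82 pos [ 563.7 -144.7  122. ] yaw_y 6.74 tilt [ 0.004 -0.001 -1.   ] w 85.8 F [-0.   0.7  0.5] 
 shift cm [ 0.17 -0.55 11.4 ] turn about tool z deg 0.34 q [-0.27  0.51  1.8  -0.    0.83 -0.39]
```

Call:
step_arm([
  [1,0,0,0,0.3],
  [1,0,0,0,0],
  [1,0,0,0,0],
])

```text
time_s: 4.07
tool_pos: [562.3, -144.3, 120.7]
orientation: [2.093, 2.342, 0.001]
force: [-0.5, 0.6, 0.2]
gripper_width: 85.3
```

```bash
python3 - <<'E'
from h import *
go(558.5,-143.7,8,6.4)
E
```

```text
t 4.07 pos [ 562.3 -144.3  120.7] yaw_y 6.44 tilt [ 0.001 -0.    -1.   ] w 85.3 F [-0.5  0.6  0.2] 
 shift cm [ 0.11 -0.39 11.27] turn about tool z deg 0.04 q [-0.27  0.51  1.8  -0.    0.83 -0.38]
```

Call:
step_arm([
  [1,0.1,-0.37,1.5,0],
  [1,0,0,1.5,0],
  [1,0,0,1.5,0],
  [1,0,0,1,0],
  [1,0,0,0,0],
])

```text
time_s: 4.48
tool_pos: [556.9, -143.3, 63.1]
orientation: [-2.091, -2.34, 0.002]
force: [0.8, -0.9, -0.1]
gripper_width: 85.2
```

Call:
step_arm([
  [1,0,0,1.5,0],
  [1,0,0,1.5,0],
  [1,0,0,0.5,0],
  [1,0,0,0,0],
  [1,0,0,0,0],
])

```text
time_s: 4.9
tool_pos: [558.5, -143.7, 30.4]
orientation: [2.093, 2.343, 0.0]
force: [0.1, -0.4, 0.4]
gripper_width: 85.3
```

```bash
python3 - <<'E'
from h import *
go(558.5,-143.7,8,6.4)
save('scene','pics/scene2.png')
p=cv2.imread('pics/scene2.png')[220:340,180:340]; cv2.imwrite('pics/scene2z.png',cv2.resize(p,None,fx=5,fy=5,interpolation=cv2.INTER_CUBIC))
E
```

```text
t 4.9 pos [ 558.5 -143.7   30.4] yaw_y 6.44 tilt [ 0. -0. -1.] w 85.3 F [ 0.1 -0.4  0.4] 
 shift cm [ 0.   -0.    2.24] turn about tool z deg 0.04 q [-0.27  0.65  1.83 -0.    0.66 -0.38]
```

View pics/scene2z.png

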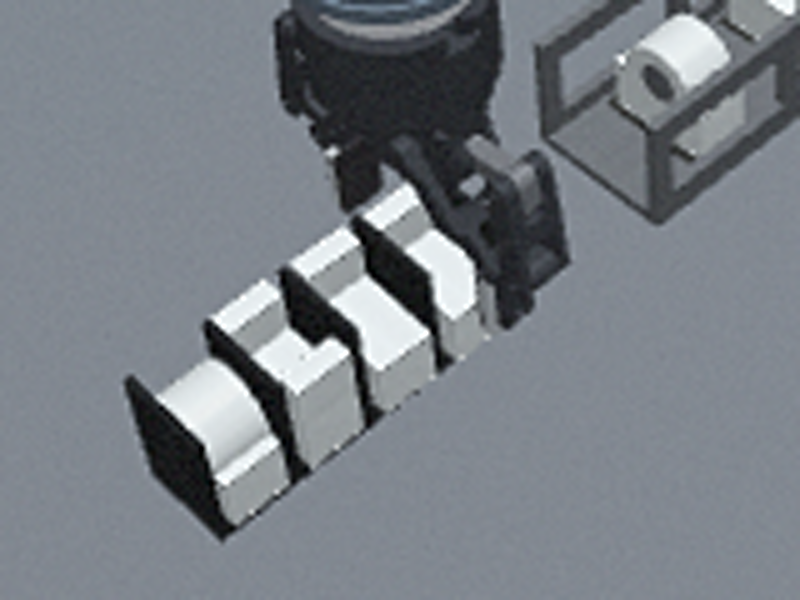

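The fingers straddle the bracket in the slot nearest the tray, with one finger in front of its end at about (505,270) in the zoomed view. I'll go down and close.

Call:
step_arm([
  [1,0,0,1.1,0],
  [1,0,0,1.1,0],
  [1,0,0,0,0],
  [1,0,0,0,0],
])

```text
time_s: 5.28
tool_pos: [557.5, -143.4, 7.0]
orientation: [-2.092, -2.341, 0.001]
force: [0.7, 0.1, 0.4]
gripper_width: 85.4
```

Call:
step_arm([
  [-1,0,0,0,0],
  [-1,0,0,0,0],
  [-1,0,0,0,0],
  [-1,0,0,0,0],
  [-1,0,0,0,0],
], newtons=50)

```text
time_s: 5.7
tool_pos: [558.6, -143.8, 8.4]
orientation: [2.093, 2.342, 0.0]
force: [-0.1, -0.8, 1.7]
gripper_width: 53.2
```

Call:
step_arm([
  [-1,0,0,0,0],
  [-1,0,0,0,0],
  [-1,0,0,0,0],
])

```text
time_s: 5.95
tool_pos: [558.6, -143.8, 8.4]
orientation: [2.093, 2.342, 0.0]
force: [-2.2, -0.0, 6.1]
gripper_width: 53.3
```

```bash
python3 - <<'E'
from h import *
go(558.5,-143.7,8,6.4)
E
```

```text
t 5.95 pos [ 558.6 -143.8    8.4] yaw_y 6.43 tilt [ 0.001 -0.    -1.   ] w 53.3 F [-2.2 -0.   6.1] 
 shift cm [ 0.01 -0.01  0.04] turn about tool z deg 0.03 q [-0.27  0.69  1.83 -0.    0.62 -0.38]
```

Call:
step_arm([
  [-1,0,0,-0.8,0],
  [-1,0,0,-1.5,0],
  [-1,0,0,-1.5,0],
  [-1,0,0,-1.5,0],
  [-1,0,0,-1.5,0],
])

```text
time_s: 6.37
tool_pos: [557.9, -143.5, 76.6]
orientation: [-2.093, -2.342, 0.0]
force: [0.1, 0.6, -2.0]
gripper_width: 53.2
```

Call:
step_arm([
  [-1,0,0,-2,0],
  [-1,0,0,-1.5,0],
  [-1,0,0,0,0],
])

```text
time_s: 6.62
tool_pos: [560.0, -144.1, 114.0]
orientation: [2.09, 2.339, 0.003]
force: [1.2, 0.7, -1.0]
gripper_width: 53.4
```

```bash
python3 - <<'E'
from h import *
go(673,-46,110,6.4)
save('scene','pics/scene3.png')
p=cv2.imread('pics/scene3.png')[190:340,170:370]; cv2.imwrite('pics/scene3z.png',cv2.resize(p,None,fx=4,fy=4,interpolation=cv2.INTER_CUBIC))
E
```

```text
t 6.62 pos [ 560.  -144.1  114. ] yaw_y 6.44 tilt [ 0.005 -0.001 -1.   ] w 53.4 F [ 1.2  0.7 -1. ] 
 shift cm [ 8.48 12.33  0.44] turn about tool z deg 0.04 q [-0.27  0.51  1.81  0.    0.81 -0.38]
```

View pics/scene3z.png

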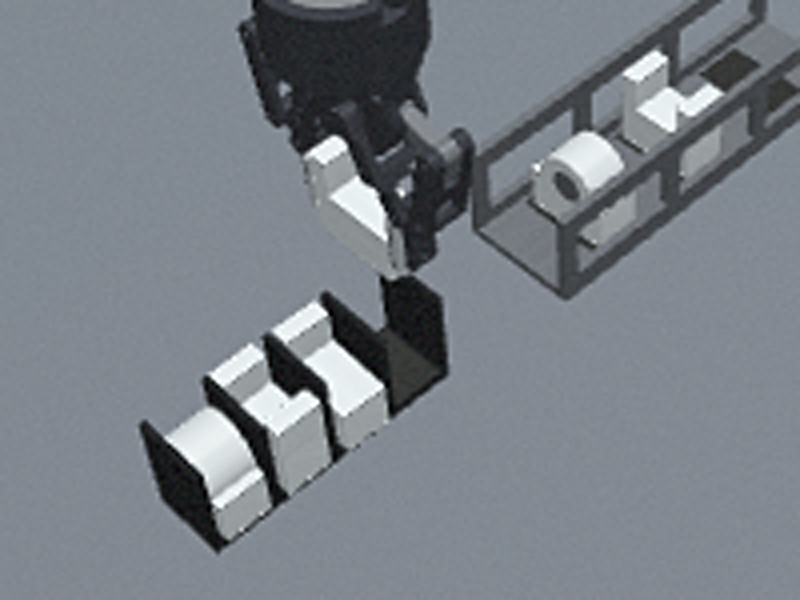

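The bracket is held level by its ends, the end slot is empty, and the others haven't moved. On to the free table ahead.

Call:
step_arm([
  [-1,1.7,2.5,0,0],
  [-1,1.7,2.5,0,0],
  [-1,1.7,2.5,0,0],
  [-1,1.7,2.5,0,0],
  [-1,1.7,2.3,0,0],
])

```text
time_s: 7.08
tool_pos: [671.2, -44.2, 109.2]
orientation: [-2.092, -2.341, 0.002]
force: [0.2, -0.3, -2.0]
gripper_width: 53.3
```

Call:
step_arm([
  [-1,0,0,0,0],
  [-1,0,0,2,0],
  [-1,0,0,2.5,0],
  [-1,0,0,2.5,0],
  [-1,0,0,1.5,0],
])

```text
time_s: 7.5
tool_pos: [668.2, -45.3, 21.9]
orientation: [-2.09, -2.34, 0.005]
force: [-0.8, -0.1, -1.6]
gripper_width: 53.2
```

Call:
step_arm([
  [-1,0,0,0,0],
  [-1,0,0,0,0],
  [-1,0,0,0,0],
])

```text
time_s: 7.75
tool_pos: [671.5, -45.6, 26.6]
orientation: [2.093, 2.342, 0.001]
force: [0.5, 0.4, -1.3]
gripper_width: 53.5
```

```bash
python3 - <<'E'
from h import *
go(673,-46,3.5,6.4)
E
```

```text
t 7.75 pos [671.5 -45.6  26.6] yaw_y 6.42 tilt [ 0.001 -0.    -1.   ] w 53.5 F [ 0.5  0.4 -1.3] 
 shift cm [-0.05  0.14  2.31] turn about tool z deg 0.02 q [-0.09  0.75  1.6  -0.    0.79 -0.2 ]
```

Call:
step_arm([
  [-1,0,0,0.8,0],
  [-1,0,0,0.8,0],
  [-1,0,0,0.4,0],
  [-1,0,0,0.2,0],
  [-1,0,0,0.1,0],
])

```text
time_s: 8.17
tool_pos: [670.7, -45.4, 2.5]
orientation: [-2.093, -2.342, 0.001]
force: [-0.5, 0.3, 0.4]
gripper_width: 53.3
```

Call:
step_arm([
  [-1,0,0,0,0],
  [-1,0,0,0,0],
])

```text
time_s: 8.33
tool_pos: [671.1, -45.4, 3.1]
orientation: [2.093, 2.343, 0.0]
force: [-0.2, -0.6, -1.5]
gripper_width: 53.3
```

Just above the table; lower 0.7 mm, then open.

Call:
step_arm([
  [-1,0,0,0.07,0],
  [-1,0,0,0,0],
  [1,0,0,0,0],
  [1,0,0,0,0],
  [1,0,0,0,0],
])

```text
time_s: 8.75
tool_pos: [671.2, -45.5, 2.5]
orientation: [2.093, 2.342, 0.0]
force: [1.1, 0.3, 0.8]
gripper_width: 85.1
```

Call:
step_arm([
  [1,0,0,0,0],
  [1,0,0,0,0],
  [1,0,0,0,0],
])

```text
time_s: 9.0
tool_pos: [671.0, -45.4, 2.3]
orientation: [2.093, 2.343, 0.0]
force: [-0.0, 0.2, 0.7]
gripper_width: 85.4
```

Call:
step_arm([
  [1,0,0,-2.5,0],
  [1,0,0,-2.5,0],
  [1,0,0,-2.5,0],
  [1,0,0,-2.5,0],
  [1,0,0,-1,0],
])

```text
time_s: 9.42
tool_pos: [672.8, -45.6, 115.9]
orientation: [2.091, 2.34, 0.005]
force: [-0.1, -0.6, -0.4]
gripper_width: 85.6
```

Call:
step_arm([
  [1,0,0,0,-7],
  [1,0,0,0,-7],
  [1,0,0,0,-7],
  [1,0,0,0,-7],
  [1,0,0,0,-7],
])

```text
time_s: 9.83
tool_pos: [670.6, -45.4, 111.5]
orientation: [-1.283, -2.867, 0.0]
force: [0.1, 1.0, -0.4]
gripper_width: 85.7
```

Call:
step_arm([
  [1,0,0,0,-7],
  [1,0,0,0,-7],
  [1,0,0,0,-7],
  [1,0,0,0,-7],
  [1,0,0,0,-7],
])

```text
time_s: 10.25
tool_pos: [670.6, -45.4, 111.4]
orientation: [-0.361, -3.12, 0.0]
force: [-0.2, 0.9, -0.0]
gripper_width: 85.5
```

Call:
step_arm([
  [1,0,0,0,-7],
  [1,0,0,0,-7],
  [1,0,0,0,-6],
  [1,0,0,0,0],
  [1,0,0,0,0],
])

```text
time_s: 10.67
tool_pos: [670.6, -45.4, 111.6]
orientation: [0.171, -3.136, -0.0]
force: [0.3, -0.0, 0.1]
gripper_width: 85.5
```

```bash
python3 - <<'E'
from h import *
go(671.1,-45.4,9,96.4)
for c in('scene','top'): save(c,f'pics/{c}4.png')
a=cv2.imread('pics/scene4.png')[220:380,200:400]; b=cv2.imread('pics/top4.png')[140:300,250:450]
cv2.imwrite('pics/z4.png',cv2.resize(np.hstack([a,b]),None,fx=2,fy=2,interpolation=cv2.INTER_CUBIC))
E
```

```text
t 10.67 pos [670.6 -45.4 111.6] yaw_y 96.25 tilt [-0.001  0.    -1.   ] w 85.5 F [ 0.3 -0.   0.1] 
 shift cm [-5.000e-02 -1.000e-02  1.026e+01] turn about tool z deg -0.15 q [-0.09  0.63  1.59  0.    0.92 -1.77]
```

View pics/z4.png

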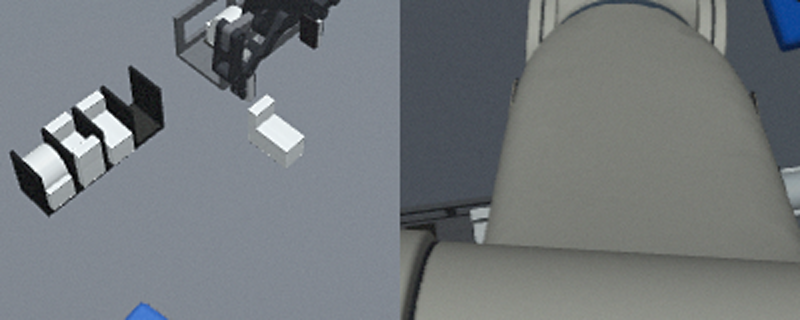

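The bracket stands upright and free on the table at zoomed (275,130), and the gripper is above it, turned crosswise. I'll descend and re-grip it by its sides.

Call:
step_arm([
  [1,-0.05,0,2.2,-0.15],
  [1,0,0,2.2,0],
  [1,0,0,2.2,0],
  [1,0,0,1.2,0],
  [1,0,0,0,0],
])

```text
time_s: 11.18
tool_pos: [669.3, -45.2, 31.1]
orientation: [0.178, -3.131, -0.001]
force: [-1.3, -0.4, -0.9]
gripper_width: 85.4
```

Call:
step_arm([
  [1,0,0,1,0],
  [1,0,0,1,0],
  [1,0,0,0.6,0],
  [1,0,0,0.3,0],
  [1,0,0,0,0],
])

```text
time_s: 11.6
tool_pos: [671.1, -45.3, 4.7]
orientation: [0.18, -3.136, -0.0]
force: [-0.1, 0.8, 0.4]
gripper_width: 85.3
```

Call:
step_arm([
  [1,0,0,0,0],
  [1,0,0,0,0],
])

```text
time_s: 11.77
tool_pos: [671.9, -45.4, 5.8]
orientation: [-0.18, 3.136, -0.0]
force: [-0.4, 0.5, -0.3]
gripper_width: 85.6
```

```bash
python3 - <<'E'
from h import *
go(671.1,-45.4,4,96.4)
save('scene','pics/scene5.png')
a=cv2.imread('pics/scene5.png')[200:350,220:420]
cv2.imwrite('pics/z5.png',cv2.resize(a,None,fx=4,fy=4,interpolation=cv2.INTER_CUBIC))
E
```

```text
t 11.77 pos [671.9 -45.4   5.8] yaw_y 96.59 tilt [ 0.001 -0.    -1.   ] w 85.6 F [-0.4  0.5 -0.3] 
 shift cm [0.08 0.01 0.18] turn about tool z deg 0.19 q [-0.09  0.78  1.6  -0.    0.76 -1.77]
```

View pics/z5.png

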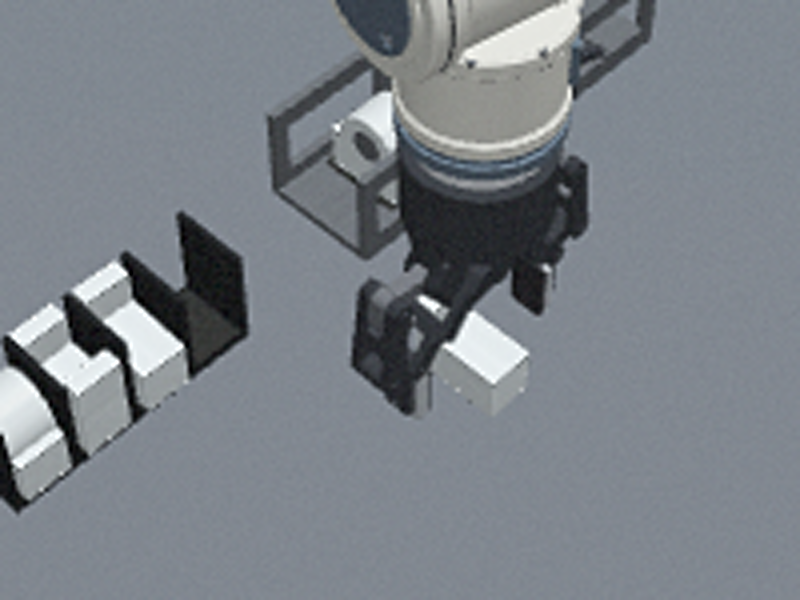

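Call:
step_arm([
  [1,0,0,0.1,0],
  [-1,0,0,0,0],
  [-1,0,0,0,0],
  [-1,0,0,0,0],
  [-1,0,0,0,0],
], newtons=50)

```text
time_s: 12.23
tool_pos: [671.5, -45.3, 4.3]
orientation: [-0.18, 3.136, -0.0]
force: [0.6, -0.3, -0.3]
gripper_width: 38.6
```

Call:
step_arm([
  [-1,0,0,0,0],
  [-1,0,0,0,0],
  [-1,0,0,0,0],
  [-1,0,0,0,0],
  [-1,0,0,0,0],
])

```text
time_s: 12.65
tool_pos: [671.7, -45.4, 4.5]
orientation: [-0.18, 3.136, -0.0]
force: [0.6, 0.8, 2.7]
gripper_width: 27.2
```

```bash
python3 - <<'E'
from h import *
go(671.1,-45.4,4,96.4)
E
```

```text
t 12.65 pos [671.7 -45.4   4.5] yaw_y 96.59 tilt [ 0. -0. -1.] w 27.2 F [0.6 0.8 2.7] 
 shift cm [0.06 0.   0.05] turn about tool z deg 0.19 q [-0.09  0.78  1.6   0.    0.75 -1.77]
```

Call:
step_arm([
  [-1,0,0,-1,0],
  [-1,0,0,-2.2,0],
  [-1,0,0,-2.5,0],
  [-1,0,0,-2.5,0],
  [-1,0,0,-2,0],
])

```text
time_s: 13.07
tool_pos: [671.5, -45.4, 108.2]
orientation: [-0.18, 3.136, -0.0]
force: [0.2, 0.2, -1.2]
gripper_width: 27.3
```

Call:
step_arm([
  [-1,0,0,-1,0],
  [-1,0,0,0,0],
  [-1,0,0,0,0],
])

```text
time_s: 13.32
tool_pos: [671.2, -45.4, 116.2]
orientation: [-0.18, 3.136, -0.0]
force: [-0.9, 0.3, -1.8]
gripper_width: 27.1
```

```bash
python3 - <<'E'
from h import *
go(518.4,154.3,110,96.4)
E
```

```text
t 13.32 pos [671.2 -45.4 116.2] yaw_y 96.58 tilt [ 0. -0. -1.] w 27.1 F [-0.9  0.3 -1.8] 
 shift cm [12.89 21.59  0.62] turn about tool z deg 0.18 q [-0.09  0.63  1.58 -0.    0.93 -1.77]
```

Call:
step_arm([
  [-1,1.3,2.2,0,0.2],
  [-1,1.3,2.2,0,0],
  [-1,1.3,2.2,0,0],
  [-1,1.3,2.2,0,0],
  [-1,1.3,2.2,0,0],
])

```text
time_s: 13.73
tool_pos: [592.3, 57.3, 114.2]
orientation: [0.174, -3.133, 0.0]
force: [-0.2, 0.4, -1.4]
gripper_width: 27.2
```

Call:
step_arm([
  [-1,1.3,2.2,0,0],
  [-1,1.3,2.2,0,0],
  [-1,1.3,2.2,0,0],
  [-1,1.3,2.2,0,0],
  [-1,1.2,1.8,0,0],
])

```text
time_s: 14.15
tool_pos: [516.8, 155.7, 114.4]
orientation: [0.175, -3.133, 0.001]
force: [0.2, 0.9, -2.6]
gripper_width: 27.1
```

Call:
step_arm([
  [-1,0,0,0,0],
  [-1,0,0,0,0],
  [-1,0,0,0,0],
])

```text
time_s: 14.4
tool_pos: [518.9, 154.6, 115.3]
orientation: [0.176, -3.135, 0.001]
force: [0.1, -1.0, -1.3]
gripper_width: 27.0
```

```bash
python3 - <<'E'
from h import *
go(518.4,154.3,85,96.4)
E
```

```text
t 14.4 pos [518.9 154.6 115.3] yaw_y 96.41 tilt [-0.001 -0.001 -1.   ] w 27.0 F [ 0.1 -1.  -1.3] 
 shift cm [ 0.05 -0.02  3.03] turn about tool z deg 0.01 q [ 0.27  0.47  1.89 -0.    0.78 -1.41]
```

Call:
step_arm([
  [-1,0,0,1.5,0],
  [-1,0,0,1.5,0],
  [-1,0,0,0.8,0],
  [-1,0,0,0,0],
  [-1,0,0,0,0],
])

```text
time_s: 14.82
tool_pos: [519.2, 154.2, 77.7]
orientation: [0.173, -3.135, 0.001]
force: [0.2, -0.5, -1.2]
gripper_width: 27.0
```

Call:
step_arm([
  [-1,0,0,0,0],
  [-1,0,0,0,0],
])

```text
time_s: 14.98
tool_pos: [519.8, 154.9, 78.9]
orientation: [-0.174, 3.136, 0.0]
force: [-1.0, 0.2, -0.6]
gripper_width: 27.5
```

```bash
python3 - <<'E'
from h import *
go(518.4,154.3,40,96.4)
save('scene','pics/scene6.png')
a=cv2.imread('pics/scene6.png')[130:280,250:450]
cv2.imwrite('pics/z6.png',cv2.resize(a,None,fx=4,fy=4,interpolation=cv2.INTER_CUBIC))
E
```

```text
t 14.98 pos [519.8 154.9  78.9] yaw_y 96.37 tilt [ 0.001  0.    -1.   ] w 27.5 F [-1.   0.2 -0.6] 
 shift cm [ 0.15 -0.04  3.89] turn about tool z deg -0.03 q [ 0.27  0.53  1.9  -0.    0.71 -1.41]
```

View pics/z6.png

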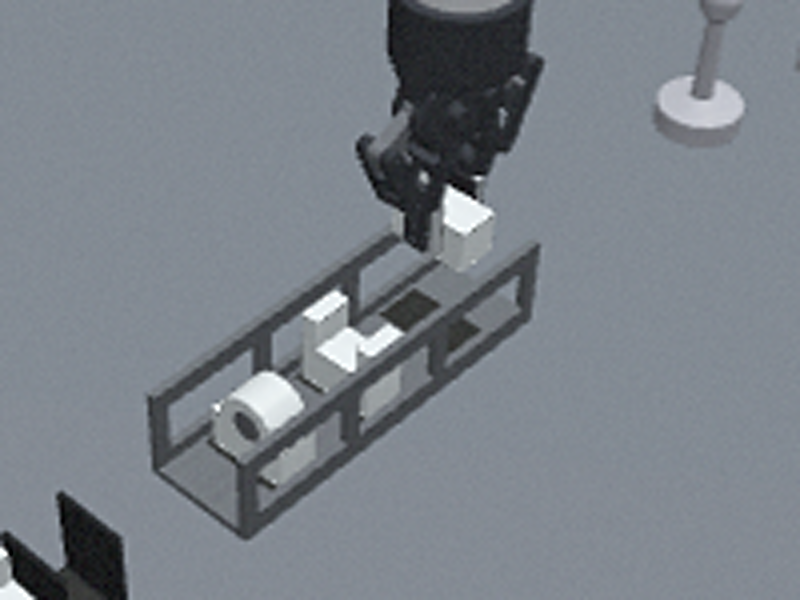

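```bash
python3 - <<'E'
from h import *
d=np.load('scene_d.npy'); C=cloud('scene',d); p=cv2.imread('pics/scene6.png')
i=r.camera_info('scene')
a=np.radians(6.4); ex=np.array([np.cos(a),np.sin(a)]); ey=np.array([-ex[1],ex[0]])
T=np.array([526.1,79.8]); s=r.get_state()['tool_pos'][:2]
q=(C[:,:,:2]-T)@np.stack([ex,ey],1); z=C[:,:,2]
roi=np.zeros(z.shape,bool); roi[130:280,250:450]=1
m=roi&(z>58)&(z<69)&(p.min(2)<120)
for lo,hi in((25,45),(-45,-25)):
    k=m&(q[:,:,0]>lo)&(q[:,:,0]<hi)&(abs(q[:,:,1])<120); print('wall top local x med/pct',np.percentile(q[k][:,0],[5,50,95]).round(1),k.sum(), 'y',np.percentile(q[k][:,1],[1,99]).round(1))
k=roi&(p.min(2)>150)&(q[:,:,1]>50)&(q[:,:,1]<105)&(z>70)
L=(q[k]-(s-T)@np.stack([ex,ey],1)); print('part rel TCP x',np.percentile(L[:,0],[2,50,98]).round(1),'y',np.percentile(L[:,1],[2,50,98]).round(1),'z',np.percentile(z[k],[2,98]).round(1),k.sum())
E
```

```text
wall top local x med/pct [32.6 36.9 38.8] 300 y [-117.1  117.9]
wall top local x med/pct [-37.1 -33.  -30.8] 250 y [-116.6   73.6]
part rel TCP x [-13.2  21.5  28.5] y [-13.6   1.4  16.6] z [ 78.9 114. ] 151
```

Both cameras put the tray walls and the part in agreement to about 1 mm. I'll descend gently.

Call:
step_arm([
  [-1,0.1,-0.05,0.8,0],
  [-1,0,0,1.2,0],
  [-1,0,0,1.2,0],
  [-1,0,0,0.8,0],
  [-1,0,0,0.5,0],
])

```text
time_s: 15.45
tool_pos: [517.1, 154.0, 31.2]
orientation: [0.175, -3.134, 0.001]
force: [-0.5, -0.4, -1.2]
gripper_width: 27.1
```

Call:
step_arm([
  [-1,0,0,0.5,0],
  [-1,0,0,0.4,0],
  [-1,0,0,0.2,0],
  [-1,0,0,0,0],
  [-1,0,0,0,0],
])

```text
time_s: 15.87
tool_pos: [518.4, 154.3, 22.3]
orientation: [-0.175, 3.137, 0.0]
force: [-0.3, 0.5, -1.3]
gripper_width: 27.5
```

```bash
python3 - <<'E'
from h import *
go(518.6,154.3,10.5,96.4)
E
```

```text
t 15.87 pos [518.4 154.3  22.3] yaw_y 96.39 tilt [ 0.  0. -1.] w 27.5 F [-0.3  0.5 -1.3] 
 shift cm [-0.02 -0.01  1.18] turn about tool z deg -0.01 q [ 0.27  0.63  1.91 -0.    0.6  -1.41]
```

Call:
step_arm([
  [-1,0,0,0.4,0],
  [-1,0,0,0.3,0],
  [-1,0,0,0.2,0],
  [-1,0,0,0.1,0],
  [-1,0,0,0,0],
])

```text
time_s: 16.28
tool_pos: [518.1, 154.3, 12.0]
orientation: [0.175, -3.136, 0.0]
force: [-0.2, -0.3, -1.4]
gripper_width: 26.9
```

Call:
step_arm([
  [-1,0,0,0.05,0],
  [-1,0,0,0.05,0],
  [-1,0,0,0,0],
  [-1,0,0,0,0],
])

```text
time_s: 16.62
tool_pos: [518.3, 154.3, 11.3]
orientation: [-0.175, 3.137, 0.0]
force: [-0.4, -0.2, -1.1]
gripper_width: 27.1
```

Call:
step_arm([
  [-1,0,0,0.06,0],
  [-1,0,0,0,0],
  [-1,0,0,0,0],
])

```text
time_s: 16.87
tool_pos: [518.2, 154.3, 10.6]
orientation: [0.175, -3.137, 0.0]
force: [0.6, 0.4, -1.7]
gripper_width: 27.1
```

Call:
step_arm([
  [-1,0,0,0.05,0],
  [-1,0,0,0,0],
  [-1,0,0,0,0],
])

```text
time_s: 17.12
tool_pos: [518.3, 154.3, 10.4]
orientation: [-0.175, 3.137, 0.0]
force: [-1.3, -0.8, 5.1]
gripper_width: 27.3
```

The upward force rose to 5 N, so it's on the tray floor. I'll open part way, because the neighbouring fork is 45 mm off, and retreat.

Call:
step_arm([
  [-0.1,0,0,0,0],
  [0.1,0,0,0,0],
  [0.2,0,0,0,0],
  [0.2,0,0,0,0],
  [0.2,0,0,0,0],
])

```text
time_s: 17.53
tool_pos: [518.3, 154.3, 10.1]
orientation: [-0.175, 3.137, -0.0]
force: [0.2, -0.1, 0.8]
gripper_width: 51.2
```

Call:
step_arm([
  [0.2,0,0,-0.8,0],
  [0.2,0,0,-1.5,0],
  [0.2,0,0,-2,0],
  [0.2,0,0,-2.5,0],
  [0.2,0,0,-2.5,0],
])

```text
time_s: 17.95
tool_pos: [517.8, 154.2, 104.2]
orientation: [0.175, -3.136, 0.0]
force: [0.5, -0.5, -0.2]
gripper_width: 51.2
```

Call:
step_arm([
  [0.2,0,0,-3,0],
  [0.2,0,0,-3,0],
  [0.2,0,0,-3,0],
  [0.2,0,0,-2,0],
  [0.2,0,0,0,0],
])

```text
time_s: 18.37
tool_pos: [520.8, 155.0, 218.4]
orientation: [-0.174, 3.128, 0.003]
force: [0.7, -0.0, 0.4]
gripper_width: 50.7
```

```bash
python3 - <<'E'
from h import *
go(518.6,154.3,200,96.4)
save('scene','pics/scene7.png')
a=cv2.imread('pics/scene7.png')[130:330,190:450]
cv2.imwrite('pics/z7.png',cv2.resize(a,None,fx=3,fy=3,interpolation=cv2.INTER_CUBIC))
E
```

```text
t 18.37 pos [520.8 155.  218.4] yaw_y 96.38 tilt [ 0.008  0.002 -1.   ] w 50.7 F [ 0.7 -0.   0.4] 
 shift cm [ 0.24 -0.05  1.84] turn about tool z deg -0.02 q [ 0.27  0.32  1.83  0.    0.99 -1.41]
```

View pics/z7.png

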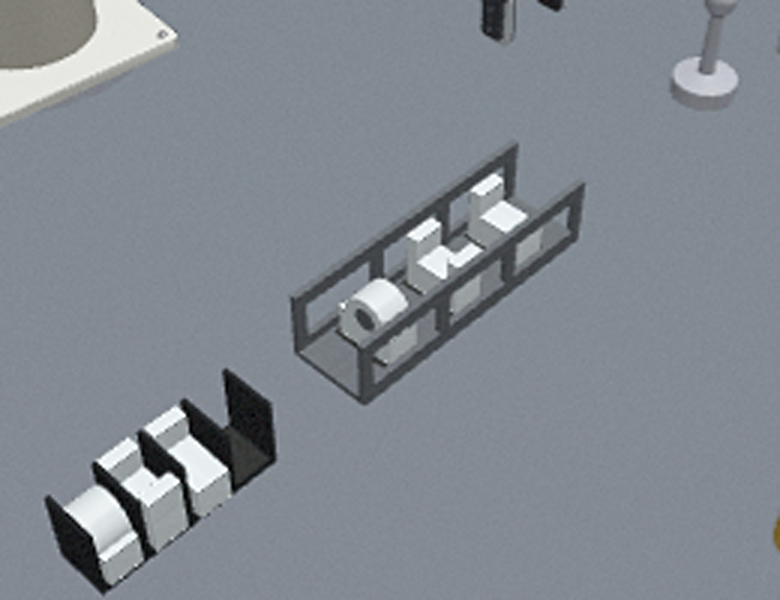

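The bracket stands square in the third bay at zoomed (498,210), next to the fork and block. The rack still holds bracket, fork and block. I'll let the arm settle, do one numeric check, and hand in.

Call:
step_arm([
  [0.2,0,0,0,0],
  [0.2,0,0,0,0],
  [0.2,0,0,0,0],
  [0.2,0,0,0,0],
])

```text
time_s: 18.75
tool_pos: [517.5, 154.1, 211.9]
orientation: [0.175, -3.134, 0.001]
force: [-0.3, -0.8, -0.4]
gripper_width: 51.3
```

```bash
python3 - <<'E'
from h import *
p,d=save('scene','pics/scene8.png'); C=cloud('scene',d); g=p.min(2)
k=np.zeros(g.shape,bool); k[180:225,345:372]=1
k&=(g>150)
P=C[k]
for a,b in((30,43),(52,66)):
    Q=P[(P[:,2]>a)&(P[:,2]<b)]; print(a,len(Q),Q.mean(0).round(1),cv2.minAreaRect(Q[:,:2].astype(np.float32)))
s=r.get_state(); print(s['time_s'],s['tool_pos'],s['force']); r.hand_in()
E
```

```text
30 108 [519.3 151.2  36.3] ((528.7344360351562, 125.69987487792969), (43.893768310546875, 90.80270385742188), 8.817694664001465)
52 75 [516.3 131.3  58.1] ((532.0462036132812, 130.62062072753906), (41.79508590698242, 101.88695526123047), 44.26471710205078)
18.8 [517.70568514 154.15077784 212.04656539] [-0.37480955  0.09540167  0.47344804]
the job is handed in; nothing more can be done
```

I've put the missing angle bracket in the tray and handed the job in at 18.8 s; it reports no verdict.

- **Missing part:** The tray held a fork and a bearing block, and the rack held two brackets, so the bracket was the missing type.
- **Moves:** I took the bracket from the rack slot nearest the tray, gripping it by its ends. I stood it on the free table, let go, and took it again crosswise by its sides. I then lowered it into the empty bay until the floor pushed back with about 5 N, opened the fingers part way and moved clear.
- **Heights and position:** The bracket was let go at about x = 518, y = 154 mm, about 1 mm from my estimate of the bay centre and square to the tray within 0.1°. A depth reading in the tray area afterwards gave a foot top of 36.3 mm and an upright top of 58.1 mm. Upright on the tray floor it should be 36 and 58 mm.
- **Last picture:** The bracket stands upright in the bay beside the fork and block, and the other rack parts and ball stand look unmoved. The screwdriver was outside that crop, so I did not check it again, but the arm never went near it.
- **Check that failed:** The last numeric check of the bracket's horizontal position was no use. Its pixel window also took in part of the neighbouring fork, so the fitted rectangles mean nothing. The horizontal position rests on the pose at release and the picture.

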